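Clip the divider into the carton rack

TASK

Take the blue divider panel out of its wooden stand and fit it in the empty slot of the grey medicine-carton rack: with the panel tipped toe-down, slip its toe tongue gently under the orange bridge until it just meets the stop, then press the other end down until the yellow spring clip snaps over the heel, never ramming it. Leave it fully home, level and let go, and leave the cartons, bottles and other things on the table where they are.

Things in the scene. Friction and masses are not known exactly. Their poses are not given: they have to be found in the camera images.
- panel: Blue divider panel, about 0.14 kg, upright in the stand at the start: 128 long (its x) x 10 thick (its y) x 110 high (its z), plain top edge to pinch across the thickness from above. Origin: centre of the lower edge, -x towards the toe. Toe tongue and heel lug stick out at the lower corners.
- panel_toe (a point): Bottom of the tip of the panel's toe tongue (panel x = -82, z = 0); axes as the panel's. The tongue is 8 thick (y), 8 high, and sticks out 18 beyond the panel's -x end.
- panel_heel (a point): Bottom of the tip of the panel's heel lug (panel x = +75, z = 0); axes as the panel's. The lug is 8 thick (y), 10 high, and sticks out 11 beyond the panel's +x end.
- slot (a point): Centre of the empty slot's floor, 18 above the table, x along the slot, z up. Steel walls 12.5 apart run along x from -50 to +48, 28 high, flared lips up to 37. Toe end -x, nearer the robot; clip end +x. Bridge and clip share a strip screwed down anywhere up to 20 either way along x, an offset d not told here: feel for the stop. The panel's origin belongs at x = d (play 1.5 each way), y = z = 0.
- slot_a: The empty slot's rail, fixed; origin 6 below the slot point, same axes. Its orange bridge spans slot x d-86.5 to d-72.5, underside 13 and top 16 above the slot floor, 14 wide inside, rigid end stop at d-83.5. The tongue cannot come straight down past it: enter from +x with the panel tipped 17 to 19 degrees, heel up, and slide to -x until the tip meets the stop.
- clip (a joint): Yellow spring clip at the slot's +x end: travel in m, 0 at rest, grows as pushed to +x (max 0.010). At rest its ramp rises from slot x d+70, z 14 (edge that hooks over the heel lug) to d+78, z 28; stem behind (d+77 to d+82) 28 high. 600 N/m, 3 N preload: some 5 to 20 N down at the heel end, more nearer the toe, then it snaps back over the lug.
- rack: Grey base board of the rack, fixed, 230 (x) x 250 (y) x 12. Origin: centre of its underside. It carries three such rails 70 apart, at y -70, 0, 70; any of them may be the empty one. The two others hold fitted white dividers like the panel, tops 128 above the table; low cartons stand between the rails.
- stand: Wooden stand, fixed, 100 x 80 base, 12 thick, on which the panel rests loosely between two 12-thick walls 15 apart and 90 long, their tops 52 above the table. Origin: centre of its underside; x along the panel.
- carton_low1: Bystander: low white carton with orange band, 90 x 28 x 36, on the rack between two slots. Origin at centre of underside.
- carton_low2: Bystander: low white carton with green band, 90 x 28 x 36, on the rack between two slots. Origin at centre of underside.
- carton_tall: Bystander: white carton with red band, 55 x 55 x 100, on the table. Origin at centre of underside.
- pill_jar: Bystander: white jar with blue cap, 56 across, 85 high. Origin at centre of underside.
- tumbler: Bystander: steel tumbler, 70 across, 85 high. Origin at centre of underside.
- syrup: Bystander: amber bottle, 52 across, 120 high. Origin at centre of underside.
- stamp: Bystander: rubber stamp with wooden knob, 50 x 30, 72 high. Origin at centre of underside.
Mind the look-alikes: they are no part of the job. There is more than one size of the panel; the job needs the middle-sized.

How it is judged:
By the outcome, as a careful person would: the job done as asked, in the order asked, and still so for the second after the job is handed in, with the robot touching nothing.
It also fails if it takes over 50 s, if anything falls off the work surface, if the arm or the gripper's body presses on something with over 40 N, if the wrist force passes 120 N, or if a joint passes its speed limit or range.

ROBOT

A 7-joint arm with a two-finger parallel gripper is mounted at the origin on the work surface. World frame = base frame: x ahead of the robot, y to its left, z up, the work surface at z = 0. Lengths are in m, angles in rad, forces in N, time in s.
With the tool pointing down it reaches from about 0.425 to 0.95 m from the base axis. Payload 4.7 kg.
Tool frame: the origin (TCP) lies at the very end of the fingers, on their centre line; the grasp point (between the pads) lies 19 mm behind it; z points along the fingers, y is the line along which they close (so a half turn about z gives the same grasp; the last joint's range is limited). The gripper opens to 85 mm and grips with 20 to 120 N. Pads are 22 mm wide; open, the fingers measure 114 mm over their backs; the gripper's body (76 mm by 85 mm) begins 54 mm behind the grasp point. The pads swing forward as they close: fully open they stand 13 mm farther back than shut.
Start: joints at [-1.174, 0.469, -0.049, 1.532, 0.024, 1.141, -0.082], TCP at [0.279, 0.615, 0.231] pointing down, gripper open.
Joint ranges: [-2.59, 2.59], [-0.33, 1.99], [-1.39, 1.29], [0.1, 2.45], [-1.04, 4.18], [0.21, 1.99], [-2.66, 2.66]. Speed limits (rad/s): [2.57, 2.57, 3.14, 3.14, 3.14, 3.14, 3.14].

INTERFACE

Orientations are given as a rotation vector (axis times angle).
In Python, from plant import manip gives the robot as it stands.
- The arm moves only by the tool send_rows, never from a script. Its arguments are lists of equal length, an entry for each row: "dp": the shift along the tool's x, y, z normalised to -1 to 1, where 1 is 0.8 m, a list of three; "turn": the turn, a rotation vector about the tool's x, y, z normalised to -1 to 1, where 1 is 45 degrees, a list of three; "hand": the opening, from 0 (shut) to 1 (fully open). In form: {"dp": [[dx, dy, dz], ...], "turn": [[ax, ay, az], ...], "hand": [hand, ...]}. A call has 1 to 5 rows; each row shifts and turns the commanded pose from where the row before left it, along the tool's axes as they then stand; what a row does not reach is not made up. A row lasts 1/8 s, in which the tool goes at most 62.5 mm and 10.7 degrees, less where a joint would pass 70% of its speed; a pose out of reach is approached as far as the arm can. A call with a number of a shift or a turn outside -1 to 1 is refused whole. A call with a gripper value outside its range is refused whole. The fingers move at their own pace and stop on an object; the grip force is fixed at half the most. Time passes only in rows, so rows that do not move let the fingers close. It gives the time, the measured TCP pose, the force, the opening and the grip force at its end, in the units of the state.
- manip.observe(): the state, without advancing time (a new reading comes with each control period).
- manip.grab_frame(name): name is "scene" or "top"; returns a dict with "img" (384x512x3 uint8, blue, green, red), "fx", "fy", "cx", "cy" (pixels), "R" (3x3) and "t" (3): a world point X has camera coordinates R X + t. Camera axes: x right, y down, z forward; pixel columns grow to the right and rows downward; lengths in m; the calibration is good to about 2 mm. A picture is of the moment at which its call begins. There is no depth.
- manip.close_job(): hands the job in; it is judged then, once.
The state is a dict: "time_s": time; "joint_positions": joint angles; "joint_vel": joint speeds; "joint_efforts": joint torques, N m; "ee_pos": TCP position; "eef_rot": TCP orientation; "wrist_force": force on the tool from outside, world axes, zero at the start; "wrist_torque": the same for the moment, N m; "gripper_width": finger opening in m; "grasp_force": force on a finger pad.
Only numpy, scipy, OpenCV 4.12 (cv2) and the standard library are available. Lean on these libraries where they do the work, as an engineer would, in place of code of your own. Each camera call takes 0.05 s, during which the arm holds its last target. There are 200 camera calls.

## Working session

There is one attempt and no reset: what is moved stays moved. The work goes in short steps, Python scripts to look and compute and a tool call to move; the robot and the scene stay as the last step left them, time stands still between calls to the robot, and variables do not carry over. Pictures are saved under pics/ and viewed, at most 10 in all, crops included, and the job is handed in when it is done.

Besides the shell and the picture viewer there is one more tool, called after "Emit:" as a command line: name --argument value ..., lists and objects as JSON in quotes. send_rows: Moves the arm, as the interface text tells. Its arguments: {"type":"object","properties":{"dp":{"type":"array","items":{"type":"array","items":{"type":"number"}}},"turn":{"type":"array","items":{"type":"array","items":{"type":"number"}}},"hand":{"type":"array","items":{"type":"number"}}},"required":["dp","turn","hand"]}

```bash
mkdir -p pics; cat > h.py <<'E'
import numpy as np, cv2
from scipy.spatial.transform import Rotation as Ro
from plant import manip
def ray(f,u,v):
    R=np.array(f["R"]);t=np.array(f["t"]);d=R.T@np.array([(u-f["cx"])/f["fx"],(v-f["cy"])/f["fy"],1.]);return -R.T@t,d
def onz(f,u,v,z):
    c,d=ray(f,u,v);return c+d*(z-c[2])/d[2]
def proj(f,X):
    p=np.array(f["R"])@np.array(X)+np.array(f["t"]);return f["fx"]*p[0]/p[2]+f["cx"],f["fy"]*p[1]/p[2]+f["cy"]
def move(X,rot=None):
    "tool-frame normalised delta to world TCP X"
    s=manip.observe();r=Ro.from_rotvec(s["eef_rot"]);d=r.inv().apply(np.array(X)-s["ee_pos"])/0.8
    t=(r.inv()*rot).as_rotvec()/(np.pi/4) if rot is not None else np.zeros(3)
    return d,t
E
python3 - <<'E'
from h import *
import pickle
F={}
for n in("scene","top"):
    F[n]=manip.grab_frame(n); cv2.imwrite(f"pics/{n}0.png",F[n]["img"])
    print(n,F[n]["fx"],-np.array(F[n]["R"]).T@F[n]["t"])
    print(np.round(F[n]["R"],3))
pickle.dump(F,open("F0.pkl","wb"))
s=manip.observe();print(s["time_s"],s["ee_pos"],s["eef_rot"],Ro.from_rotvec(s["eef_rot"]).as_matrix().round(3))
E
```

```text
scene 399.4141345356046 [1.40565331 0.06547738 0.66790973]
[[-0.097  0.995  0.024]
 [ 0.562  0.075 -0.824]
 [-0.821 -0.066 -0.566]]
top 369.16895819800493 [ 0.37286779 -0.00947487  1.07465201]
[[-0.013 -1.    -0.007]
 [-0.991  0.014 -0.131]
 [ 0.131  0.006 -0.991]]
0.1 [0.27856754 0.61424244 0.23033234] [-6.63679641e-01 -3.07034279e+00  2.80881274e-03] [[-0.911  0.413 -0.001]
 [ 0.413  0.911 -0.002]
 [-0.    -0.002 -1.   ]]
```

View pics/scene0.png

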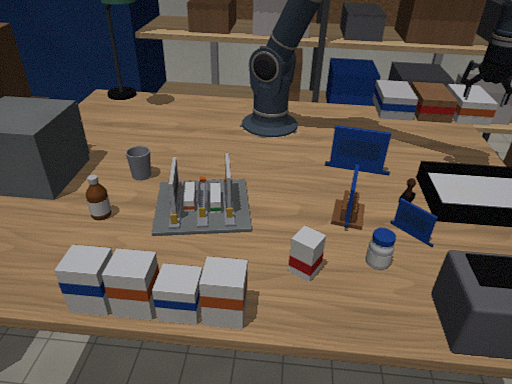

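View pics/top0.png

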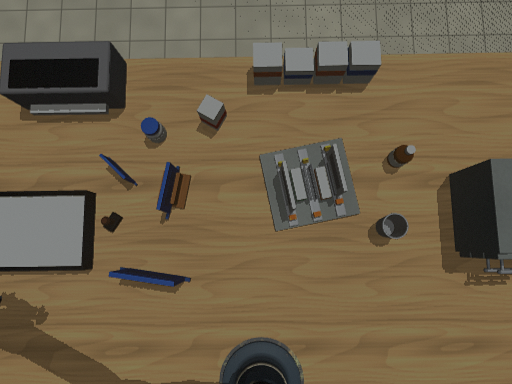

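Scene: three blue panels, at (359,149) large and loose, (352,197) in the wooden stand, and (414,221) small and loose. By the description I want the one in the stand, which is also the middle size (top view (170,190)). The middle rail of the rack looks empty (top view (310,183)). One crop to check this.

```bash
python3 - <<'E'
from h import *
import pickle
F=pickle.load(open("F0.pkl","rb"))
c=lambda n,x,y,w,h:cv2.resize(F[n]["img"][y:y+h,x:x+w],(400,300),interpolation=cv2.INTER_CUBIC)
a=np.hstack([c("top",130,150,80,75*80//80 if 0 else 60) if 0 else c("top",130,155,88,66),c("top",254,135,120,90)])
b=np.hstack([c("scene",310,160,88,66),c("scene",148,150,108,81)])
cv2.imwrite("pics/crop1.png",np.vstack([a,b]))
E
```

```text
(no output)
```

View pics/crop1.png

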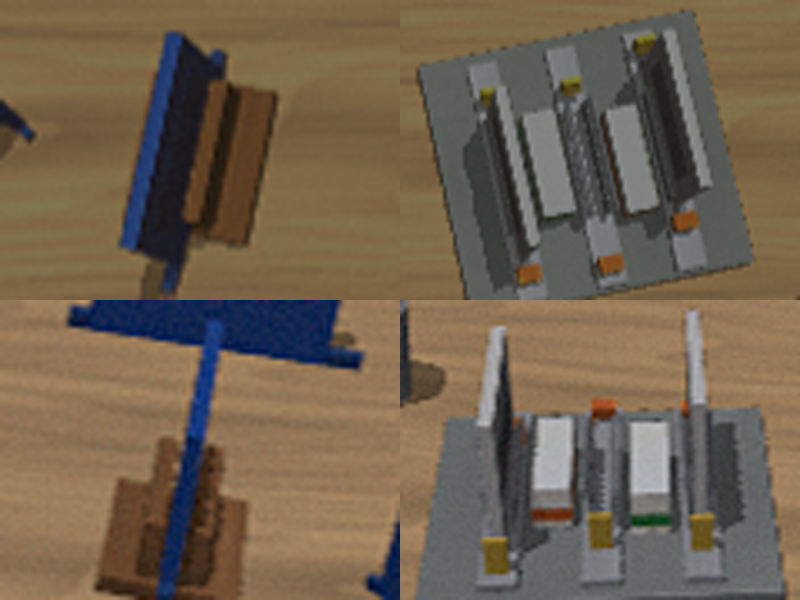

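The crop confirms the following:
- The stand holds the middle-sized panel, with its longer tongue at the robot-side end (top-left tile (170,290)).
- The middle rail is the empty one: its bridge is at tile (610,264) and its clip at (570,86).

Next I measure the panel and the slot.

```bash
python3 - <<'E'
from h import *
import pickle
F=pickle.load(open("F0.pkl","rb"));f=F["top"];g=F["scene"]
tp=lambda u,v:(130+u*.22,155+v*.22)
# panel: mask bright blue top strip
im=f["img"].astype(int);hsv=cv2.cvtColor(f["img"],cv2.COLOR_BGR2HSV)
blue=((hsv[...,0]>105)&(hsv[...,0]<130)&(hsv[...,1]>120)).astype(np.uint8)
sub=np.zeros_like(blue);sub[155:221,145:195]=1
br=(blue&sub)*(hsv[...,2]>95).astype(np.uint8)
print("V hist",np.percentile(hsv[...,2][(blue&sub)>0],[10,30,50,70,90]))
n,l,st,ce=cv2.connectedComponentsWithStats(br);k=1+np.argmax(st[1:,4]);ys,xs=np.where(l==k)
r=cv2.minAreaRect(np.stack([xs,ys],1).astype(np.float32));print("strip",r,st[k])
A=onz(f,*tp(173,34),.122);B=onz(f,*tp(130,248),.122);print("top ends",A,B,np.linalg.norm(A-B),"mid",(A+B)/2)
ax=(A-B)/np.linalg.norm(A-B)
P=[onz(f,*np.array(p),.122) for p in cv2.boxPoints(r)];print("strip c",onz(f,*r[0],.122),[p[:2].round(4) for p in P])
for q,z in((tp(220,53),.022),(tp(170,293),.020)):
    X=onz(f,*q,z);print("tip",X,(X-(A+B)/2)@ax)
print("yaw",np.degrees(np.arctan2(ax[1],ax[0])))
# rack
grey=((hsv[...,1]<45)&(hsv[...,2]>60)).astype(np.uint8);m=np.zeros_like(grey);m[132:236,255:365]=1
grey=cv2.morphologyEx(grey&m,cv2.MORPH_CLOSE,np.ones((9,9)))
c=max(cv2.findContours(grey,0,2)[0],key=cv2.contourArea)
r=cv2.minAreaRect(c);print("board",r);bp=[onz(f,*p,.012) for p in cv2.boxPoints(r)]
C=np.mean(bp,0);print("board c",C,[np.linalg.norm(bp[i]-bp[i-1]).round(4) for i in range(4)])
es=[(bp[i]-bp[i-1]) for i in range(4)];e=max(es,key=lambda v:v[0]);e/=np.linalg.norm(e);print("yaw board",np.degrees(np.arctan2(e[1],e[0])))
for nm,ff in(("top",f),("scene",g)):
    h=cv2.cvtColor(ff["img"],cv2.COLOR_BGR2HSV)
    for col,lo,hi in(("or",5,17),("ye",20,32)):
        mk=((h[...,0]>=lo)&(h[...,0]<=hi)&(h[...,1]>190)&(h[...,2]>90)).astype(np.uint8)
        n,l,st,ce=cv2.connectedComponentsWithStats(mk)
        for i in range(1,n):
            if st[i,4]>4 and ((nm=="top" and 254<ce[i][0]<375 and 130<ce[i][1]<240) or (nm=="scene" and 148<ce[i][0]<256 and 150<ce[i][1]<235)):
                X=onz(ff,*ce[i],.034 if col=="or" else .046);d=X-C
                print(nm,col,ce[i].round(1),st[i],X.round(4),"along",(d@e).round(4),"lat",(-d[0]*e[1]+d[1]*e[0]).round(4))
E
```

```text
V hist [ 78.9 109.7 112.  114.  116. ]
strip ((162.82107543945312, 185.4608612060547), (3.2054531574249268, 48.05127716064453), 12.33908748626709) [157 162  13  48 156]
top ends [0.58900139 0.23573429 0.122     ] [0.46463324 0.25793134 0.122     ] 0.12633346724253536 mid [0.52681732 0.24683281 0.122     ]
strip c [0.52779872 0.24829089 0.122     ] [array([0.4673, 0.2644]), array([0.5913, 0.2402]), array([0.5893, 0.2319]), array([0.4654, 0.2563])]
tip [0.59882066 0.23108516 0.022     ] 0.07365011160728735
tip [0.44566236 0.26068312 0.02      ] -0.0823259846763037
yaw -10.119516696754703
board ((309.3368835449219, 183.85012817382812), (77.8204574584961, 86.42140197753906), 78.11134338378906)
board c [ 0.5459185  -0.14937126  0.012     ] [np.float64(0.2281), np.float64(0.256), np.float64(0.2293), np.float64(0.249)]
yaw board 10.872530962998077
top or [338.9 200.8] [336 199   7   5  22] [ 0.491  -0.2287  0.034 ] along -0.0689 lat -0.0675
top or [316.5 213.5] [314 212   6   4  20] [ 0.4558 -0.164   0.034 ] along -0.0913 lat 0.0026
top or [292.  216.5] [289 215   7   4  21] [ 0.4482 -0.0949  0.034 ] along -0.0857 lat 0.0719
scene or [202.6 178.4] [200 177   6   4  14] [ 0.4588 -0.1634  0.034 ] along -0.0882 lat 0.0027
scene or [190.  207.5] [187 207   7   2  14] [ 0.5988 -0.1674  0.034 ] along 0.0486 lat -0.0277
scene ye [229. 214.] [227 211   5   6  15] [ 0.6278 -0.0606  0.046 ] along 0.0972 lat 0.0717
scene ye [202.  215.6] [200 215   5   2   8] [ 0.6428 -0.126   0.046 ] along 0.0995 lat 0.0047
scene ye [174.4 221.6] [172 219   5   5  10] [ 0.6741 -0.1874  0.046 ] along 0.1187 lat -0.0615
```

```bash
cat >> h.py <<'E'
def rot(yaw,tip=0):
    "tool down, tool x along -(panel axis at yaw deg), tip deg = panel heel up"
    y=np.radians(yaw);M=np.array([[-np.cos(y),-np.sin(y),0],[-np.sin(y),np.cos(y),0],[0,0,-1]]).T
    M=np.stack([[-np.cos(y),-np.sin(y),0],[-np.sin(y),np.cos(y),0],[0,0,-1]],1)
    ax=np.array([-np.sin(y),np.cos(y),0])
    return Ro.from_rotvec(-np.radians(tip)*ax)*Ro.from_matrix(M)
def plan(X,R):
    "turn first (tool axes), then shift in the turned tool axes"
    s=manip.observe();r=Ro.from_rotvec(s["eef_rot"])
    print("turn",((r.inv()*R).as_rotvec()/(np.pi/4)).round(4),"then dp",(R.inv().apply(np.array(X)-s["ee_pos"])/.8).round(4))
E
python3 - <<'E'
from h import *
import pickle
F=pickle.load(open("F0.pkl","rb"));f=F["top"]
plan([.527,.2475,.19],rot(-10.6))
# rail line: bridge & clip centres; divider tops
img=f["img"];hsv=cv2.cvtColor(img,cv2.COLOR_BGR2HSV)
mk=((hsv[...,0]>=19)&(hsv[...,0]<=34)&(hsv[...,1]>130)).astype(np.uint8);mk[:,:258]=0;mk[:,362:]=0;mk[:138]=0;mk[190:]=0
n,l,st,ce=cv2.connectedComponentsWithStats(mk)
br={0:(338.9,200.8),1:(316.5,213.5),2:(292,216.5)}
for i in range(1,n):
    if st[i,4]>5: print(ce[i].round(1),st[i],onz(f,*ce[i],.046).round(4),onz(f,*ce[i],.040).round(4))
wh=((hsv[...,1]<40)&(hsv[...,2]>125)).astype(np.uint8);wh[:,:258]=0;wh[:,362:]=0;wh[:138]=0;wh[232:]=0
n,l,st,ce=cv2.connectedComponentsWithStats(wh)
for i in range(1,n):
    if st[i,4]>40:
        ys,xs=np.where(l==i);r=cv2.minAreaRect(np.stack([xs,ys],1).astype(np.float32))
        b=[onz(f,*p,.128) for p in cv2.boxPoints(r)];e=max([b[k]-b[k-1] for k in range(4)],key=lambda v:v[0]);print(r,np.linalg.norm(e).round(4),np.degrees(np.arctan2(e[1],e[0])).round(2))
E
```

```text
turn [-2.300e-03 -2.000e-04 -3.065e-01] then dp [-0.3896 -0.3935  0.0504]
[326.8 147.8] [324 146   7   5  26] [ 0.6424 -0.1978  0.046 ] [ 0.644  -0.1989  0.04  ]
[304.7 160.3] [302 158   6   5  22] [ 0.6068 -0.1339  0.046 ] [ 0.6081 -0.1346  0.04  ]
[279.5 163.5] [278 162   4   5  15] [ 0.5987 -0.0621  0.046 ] [ 0.6    -0.0624  0.04  ]
((339.7494812011719, 166.81912231445312), (47.06218719482422, 3.1508872509002686), 76.4295654296875) 0.1242 11.03
((288.682373046875, 184.07058715820312), (47.07391357421875, 3.0370264053344727), 77.47119140625) 0.1234 11.08
((323.0446472167969, 181.76931762695312), (30.06621551513672, 8.751485824584961), 76.50426483154297) 0.0786 11.41
((298.182373046875, 183.07058715820312), (30.153337478637695, 9.219545364379883), 77.47119140625) 0.079 10.95
```

Emit:
send_rows --dp '[[0,0,0],[0,0,0],[-0.05,-0.05,0],[-0.05,-0.05,0],[-0.05,-0.05,0]]' --turn '[[0,0,-0.153],[0,0,-0.153],[0,0,0],[0,0,0],[0,0,0]]' --hand '[0.6,0.6,0.6,0.6,0.6]'

```text
time_s: 0.72
ee_pos: [0.3753, 0.4729, 0.2308]
eef_rot: [-0.29, -3.128, 0.001]
wrist_force: [1.4, 0.4, 0.3]
gripper_width: 0.0511
grasp_force: 0.0
```

Emit:
send_rows --dp '[[-0.05,-0.05,0],[-0.05,-0.05,0],[-0.05,-0.05,0.01],[-0.05,-0.05,0.02],[-0.04,-0.044,0.02]]' --turn '[[0,0,0],[0,0,0],[0,0,0],[0,0,0],[0,0,0]]' --hand '[0.6,0.6,0.6,0.6,0.6]'

```text
time_s: 1.35
ee_pos: [0.5284, 0.2451, 0.1907]
eef_rot: [0.293, 3.128, -0.0]
wrist_force: [0.5, 1.0, -0.1]
gripper_width: 0.0511
grasp_force: 0.0
```

```bash
python3 - <<'E'
from h import *
s=manip.observe();print(s["time_s"],s["ee_pos"],s["wrist_force"],s["gripper_width"])
plan([.527,.2475,.085],rot(-10.8))
E
```

```text
1.35 [0.5283628  0.24507977 0.19072767] [ 0.47421188  0.97131959 -0.05248075] 0.05106834430405391
turn [-0.0004  0.0003  0.002 ] then dp [0.0022 0.0027 0.1322]
```

Emit:
send_rows --dp '[[0.002,0.003,0.04],[0,0,0.05],[0,0,0.042],[0,0,0],[0,0,0]]' --turn '[[0,0,0],[0,0,0],[0,0,0],[0,0,0],[0,0,0]]' --hand '[0.6,0.6,0.6,0,0]'

```text
time_s: 1.98
ee_pos: [0.5269, 0.2505, 0.0867]
eef_rot: [0.291, 3.127, 0.002]
wrist_force: [0.1, 0.7, 0.4]
gripper_width: 0.0159
grasp_force: 0.0
```

Emit:
send_rows --dp '[[0,0,0],[0,0,0],[0,0,0]]' --turn '[[0,0,0],[0,0,0],[0,0,0]]' --hand '[0,0,0]'

```text
time_s: 2.35
ee_pos: [0.527, 0.2506, 0.0871]
eef_rot: [0.291, 3.126, 0.002]
wrist_force: [-1.0, -0.2, 6.3]
gripper_width: 0.0094
grasp_force: 61.3
```

Emit:
send_rows --dp '[[0,0,-0.02],[0,0,-0.06],[0,0,-0.07],[0,0,-0.07],[0,0,-0.01]]' --turn '[[0,0,0],[0,0,0],[0,0,0],[0,0,0],[0,0,0]]' --hand '[0,0,0,0,0]'

```text
time_s: 2.98
ee_pos: [0.5281, 0.251, 0.2752]
eef_rot: [0.291, 3.12, 0.009]
wrist_force: [-0.1, -1.3, -1.9]
gripper_width: 0.0095
grasp_force: 60.4
```

```bash
python3 - <<'E'
from h import *
s=manip.observe();print(s["time_s"],s["ee_pos"],s["wrist_force"],s["wrist_torque"],s["gripper_width"])
plan([.535,-.149,.27],rot(11))
f=manip.grab_frame("scene")
cv2.imwrite("pics/lift.png",cv2.resize(f["img"][60:240,260:500],(800,600)))
E
```

```text
2.975 [0.52810812 0.25098078 0.27522818] [-0.11838204 -1.26583379 -1.89400999] [-0.00699581  0.01829234 -0.0323082 ] 0.009492794311102531
turn [ 0.0061  0.0106 -0.4809] then dp [ 0.0869 -0.4924  0.0065]
```

View pics/lift.png

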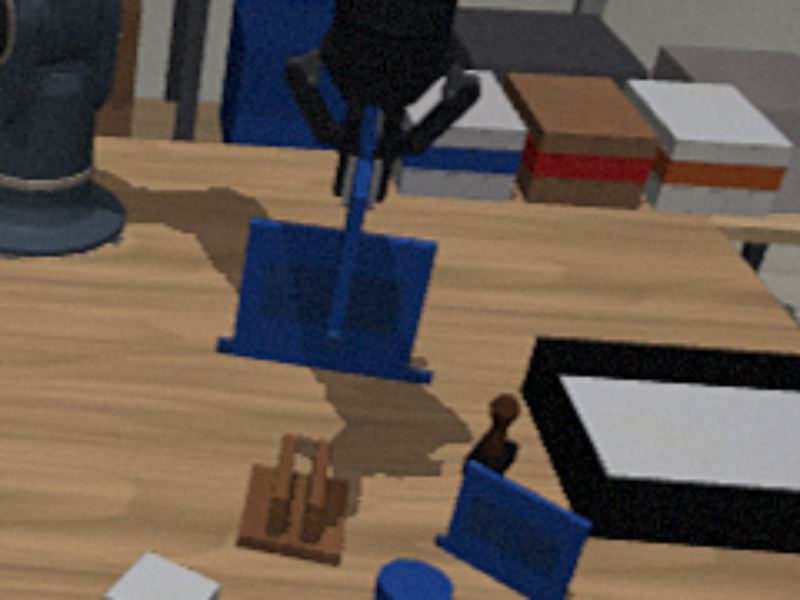

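The panel is out of the stand and held upright: heel edge at crop (345,260), bottom near (335,335), and the stand below it is empty. Next I carry it over the rack.

Emit:
send_rows --dp '[[0,0,0],[0,0,0],[0,0,0],[0.005,-0.03,0],[0.01,-0.05,0]]' --turn '[[0.002,0.004,-0.16],[0.002,0.003,-0.16],[0.002,0.003,-0.16],[0,0,0],[0,0,0]]' --hand '[0,0,0,0,0]'

```text
time_s: 3.65
ee_pos: [0.5252, 0.1853, 0.2678]
eef_rot: [0.305, -3.115, 0.007]
wrist_force: [1.6, -1.1, -1.3]
gripper_width: 0.0091
grasp_force: 60.2
```

Emit:
send_rows --dp '[[0.012,-0.07,0],[0.012,-0.07,0],[0.012,-0.07,0],[0.012,-0.07,0],[0.012,-0.06,0]]' --turn '[[0,0,0],[0,0,0],[0,0,0],[0,0,0],[0,0,0]]' --hand '[0,0,0,0,0]'

```text
time_s: 4.28
ee_pos: [0.5297, -0.0935, 0.2695]
eef_rot: [0.297, -3.116, 0.005]
wrist_force: [0.8, 0.4, -1.3]
gripper_width: 0.0094
grasp_force: 60.1
```

Emit:
send_rows --dp '[[0.008,-0.05,0],[0.004,-0.022,0],[0,0,0],[0,0,0],[0,0,0]]' --turn '[[0,0,0],[0,0,0],[0,0,0],[0,0,0],[0,0,0]]' --hand '[0,0,0,0,0]'

```text
time_s: 4.9
ee_pos: [0.533, -0.1475, 0.2713]
eef_rot: [0.305, -3.118, 0.005]
wrist_force: [0.5, -0.1, -1.6]
gripper_width: 0.0088
grasp_force: 60.2
```

```bash
python3 - <<'E'
from h import *
s=manip.observe();print(s["time_s"],s["ee_pos"],s["wrist_force"],s["wrist_torque"],s["gripper_width"])
f=manip.grab_frame("scene");g=manip.grab_frame("top")
a=cv2.resize(f["img"][80:240,140:260],(400,533),interpolation=2);b=cv2.resize(g["img"][120:250,254:374],(400,433),interpolation=2)
c=np.zeros((533,800,3),np.uint8);c[:,:400]=a;c[:433,400:]=b
cv2.imwrite("pics/hover.png",c)
h=cv2.cvtColor(f["img"],cv2.COLOR_BGR2HSV)
bl=((h[...,0]>105)&(h[...,0]<130)&(h[...,1]>120)&(h[...,2]>50)).astype(np.uint8);bl[:,:150]=0;bl[:,260:]=0;bl[:80]=0;bl[235:]=0
ys,xs=np.where(bl);
for y in range(ys.min(),ys.max()+1,3): q=xs[ys==y]; print(y,q.min() if len(q) else None,q.max() if len(q) else None,end="; ")
print()
r=Ro.from_rotvec(s["eef_rot"])
# expected panel: origin offset .075 below TCP
for nm,p in(("heeltop",(.064,0,.11)),("heeltip bottom",(.075,0,0)),("toe tip",(-.082,0,0)),("toe top",(-.064,0,.11))):
    X=s["ee_pos"]+r.apply([-p[0],p[1],.075-p[2]]);print(nm,X.round(4),np.round(proj(f,X),1),np.round(proj(g,X),1))
plan([.535,-.149,.27],rot(11,18))
E
```

```text
4.9 [ 0.53302818 -0.14747088  0.27132295] [ 0.46592814 -0.10202758 -1.58498141] [-0.02221386  0.02403465  0.0154527 ] 0.008843953134693045
90 196 199; 93 196 199; 96 196 199; 99 195 199; 102 195 199; 105 195 199; 108 195 199; 111 195 199; 114 196 199; 117 196 199; 120 196 199; 123 196 199; 126 196 199; 129 196 200; 132 197 200; 135 197 200; 138 197 200; 141 197 200; 144 197 200; 147 198 200; 150 198 200; 153 198 200; 
heeltop [ 0.5961 -0.135   0.3058] [196.4 110.1] [319.2 138. ]
heeltip bottom [ 0.606  -0.1332  0.1957] [198.9 155.7] [311.5 146.9]
toe tip [ 0.452  -0.1636  0.197 ] [199.9 125.8] [326.4 209.5]
toe top [ 0.4705 -0.1597  0.3069] [197.5  88.7] [333.2 195.9]
turn [-0.0029 -0.4107  0.0028] then dp [-0.0016 -0.0015  0.0025]
```

View pics/hover.png

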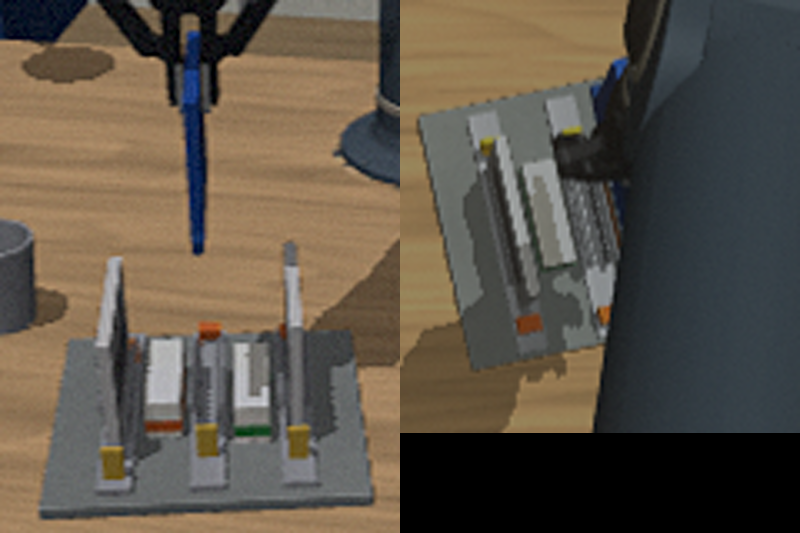

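Scene view: the panel's heel bottom is at pixel (199,155), against a predicted (199,156). So the grip offset and lateral position are right, and the bridge at crop (208,330) and clip at (207,440) sit below in line. Now I tip it.

Emit:
send_rows --dp '[[0,0,0],[0,0,0],[0,0,0],[0,0,0],[0,0,0]]' --turn '[[0,-0.1,0],[0,-0.14,0],[0,-0.11,0],[-0.003,-0.06,0.003],[0,0,0]]' --hand '[0,0,0,0,0]'

```text
time_s: 5.62
ee_pos: [0.5318, -0.1494, 0.2714]
eef_rot: [-0.268, 2.817, 0.043]
wrist_force: [0.3, -0.1, -1.6]
gripper_width: 0.0093
grasp_force: 60.2
```

```bash
cat >> h.py <<'E'
O=np.array([.533,-.1487,.018]);YAW=11.1
def pose(al,h,tip=18,lat=0):
    "TCP for toe tip bottom at slot-along al (from O), height h over floor"
    y=np.radians(YAW);e=np.array([np.cos(y),np.sin(y),0]);n=np.array([-np.sin(y),np.cos(y),0]);t=np.radians(tip)
    px=e*np.cos(t)+np.array([0,0,np.sin(t)]);pz=-e*np.sin(t)+np.array([0,0,np.cos(t)])
    return O+e*al+n*lat+[0,0,h]+.082*px+.075*pz
def st():
    s=manip.observe();r=Ro.from_rotvec(s["eef_rot"]);y=np.radians(YAW);e=np.array([np.cos(y),np.sin(y),0]);n=np.array([-np.sin(y),np.cos(y),0])
    px=-r.as_matrix()[:,0];pz=-r.as_matrix()[:,2];toe=np.array(s["ee_pos"])-.082*px-.075*pz-O
    F=np.array(s["wrist_force"])
    print("t",s["time_s"],"toe al,lat,h mm",(np.array([toe@e,toe@n,toe[2]])*1e3).round(1),"tip",np.degrees(np.arcsin(px[2])).round(2),"yaw",np.degrees(np.arctan2(px[1],px[0])).round(2),"roll",np.degrees(pz@n).round(2),"F al,lat,z",np.round([F@e,F@n,F[2]],1),"T",np.round(s["wrist_torque"],2),"w",s["gripper_width"])
E
python3 - <<'E'
from h import *
st();plan(pose(-.06,.05),rot(YAW,18))
E
```

```text
t 5.625 toe al,lat,h mm [-56.2  -0.2 156.9] tip 17.92 yaw 10.86 roll 0.05 F al,lat,z [ 0.2 -0.1 -1.6] T [-0.07  0.4  -0.01] w 0.009269122203540328
turn [-0.0011 -0.0019 -0.005 ] then dp [0.0459 0.0006 0.1254]
```

Emit:
send_rows --dp '[[0.014,0,0.038],[0.018,0.0006,0.05],[0.014,0,0.037],[0,0,0],[0,0,0]]' --turn '[[0,0,-0.005],[0,0,0],[0,0,0],[0,0,0],[0,0,0]]' --hand '[0,0,0,0,0]'

```text
time_s: 6.25
ee_pos: [0.5301, -0.1501, 0.1664]
eef_rot: [-0.275, 2.814, 0.04]
wrist_force: [0.0, 0.5, -0.6]
gripper_width: 0.0095
grasp_force: 60.1
```

```bash
python3 - <<'E'
from h import *
st();plan(pose(-.06,.003),rot(YAW,18))
f=manip.grab_frame("scene");cv2.imwrite("pics/pre.png",cv2.resize(f["img"][125:225,150:260],(660,600),interpolation=2))
g=cv2.cvtColor(f["img"],cv2.COLOR_BGR2HSV)
s=manip.observe();r=Ro.from_rotvec(s["eef_rot"])
for nm,p in(("heeltop",(.064,0,.11)),("heeltip bottom",(.075,0,0))):
    X=s["ee_pos"]+r.apply([-p[0],p[1],.075-p[2]]);u=proj(f,X);print(nm,u,"crop",(u[0]-150)*6,(u[1]-125)*6)
y=np.radians(YAW);e=np.array([np.cos(y),np.sin(y),0])
for nm,a,z in(("wall end floor",.048+.011,0),("clip mid",.077,.025),("bridge",-.0795,.014)):
    u=proj(f,O+e*a+[0,0,z]);print(nm,u,"crop",(u[0]-150)*6,(u[1]-125)*6)
E
```

```text
t 6.25 toe al,lat,h mm [-57.8  -1.   51.7] tip 18.08 yaw 11.17 roll 0.12 F al,lat,z [ 0.1  0.5 -0.6] T [-0.12  0.45 -0.  ] w 0.009486250329990955
turn [-0.0026  0.0017  0.0015] then dp [0.0213 0.001  0.0571]
heeltop (np.float64(197.79439535960933), np.float64(140.93359497372288)) crop 286.76637215765595 95.60156984233726
heeltip bottom (np.float64(199.68050717824997), np.float64(186.79065287718544)) crop 298.0830430694998 370.7439172631126
wall end floor (np.float64(202.34537681381224), np.float64(211.4156852668412)) crop 314.0722608828734 518.4941116010472
clip mid (np.float64(201.77129509667267), np.float64(208.01752067271374)) crop 310.62777058003604 498.10512403628246
bridge (np.float64(202.65526355852742), np.float64(178.20004363523918)) crop 315.93158135116454 319.2002618114351
```

View pics/pre.png

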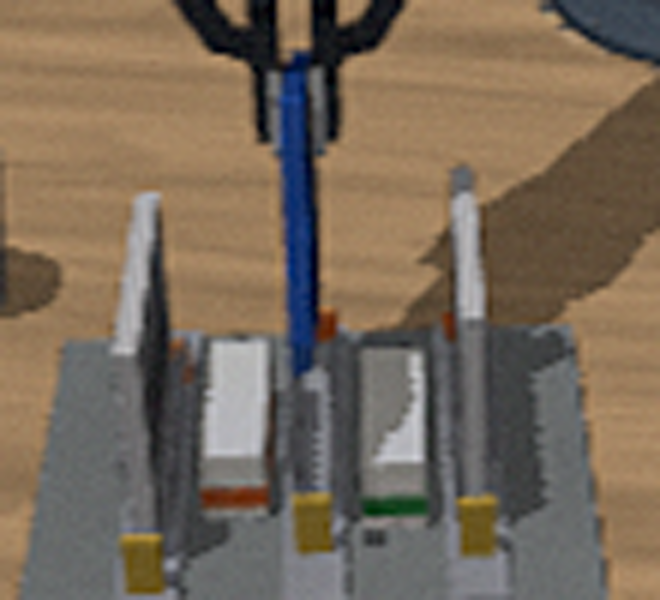

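Pre-insert view: the heel lug is at crop (301,372), within half a pixel of the prediction. The clip is at (313,522), and the slot line is about 1 mm to +y. I shift for that and lower.

Emit:
send_rows --dp '[[0.005,0.0015,0.012],[0.006,0,0.016],[0.005,0,0.014],[0.0034,0,0.009],[0,0,0]]' --turn '[[0,0,0],[0,0,0],[0,0,0],[0,0,0],[0,0,0]]' --hand '[0,0,0,0,0]'

```text
time_s: 6.92
ee_pos: [0.5258, -0.1495, 0.1205]
eef_rot: [-0.273, 2.817, 0.042]
wrist_force: [-1.0, 0.0, -1.8]
gripper_width: 0.0093
grasp_force: 60.2
```

```bash
python3 - <<'E'
from h import *
st();plan(pose(-.06,.001),rot(YAW,18))
E
```

```text
t 6.925 toe al,lat,h mm [-62.3   0.6   5.9] tip 17.88 yaw 11.08 roll 0.05 F al,lat,z [-1.   0.2 -1.8] T [-0.2   0.43 -0.09] w 0.009299549658035698
turn [-0.001  -0.0027 -0.0004] then dp [-0.0006 -0.0008  0.0065]
```

Emit:
send_rows --dp '[[0,0,0.0025],[0.0004,0,0.0012],[0,0,0]]' --turn '[[0,0,0],[0,0,0],[0,0,0]]' --hand '[0,0,0]'

```text
time_s: 7.3
ee_pos: [0.527, -0.1492, 0.1187]
eef_rot: [-0.274, 2.815, 0.041]
wrist_force: [0.5, -0.3, -1.3]
gripper_width: 0.0092
grasp_force: 60.2
```

Emit:
send_rows --dp '[[0.0004,0,0.0012],[0,0,0]]' --turn '[[0,0,0],[0,0,0]]' --hand '[0,0]'

```text
time_s: 7.55
ee_pos: [0.5269, -0.1492, 0.1175]
eef_rot: [-0.274, 2.816, 0.041]
wrist_force: [0.4, -0.5, -1.9]
gripper_width: 0.0093
grasp_force: 60.2
```

Emit:
send_rows --dp '[[0.0004,0,0.0012],[0,0,0]]' --turn '[[0,0,0],[0,0,0]]' --hand '[0,0]'

```text
time_s: 7.8
ee_pos: [0.5268, -0.1492, 0.1164]
eef_rot: [-0.274, 2.816, 0.041]
wrist_force: [0.2, -0.5, -1.7]
gripper_width: 0.0091
grasp_force: 60.2
```

```bash
python3 - <<'E'
from h import *
st()
E
```

```text
t 7.8 toe al,lat,h mm [-61.    0.6   1.7] tip 17.96 yaw 11.12 roll 0.07 F al,lat,z [ 0.1 -0.5 -1.7] T [-0.26  0.38 -0.  ] w 0.009106171133975835
```

Emit:
send_rows --dp '[[0.0003,0,0.0009],[0,0,0]]' --turn '[[0,0,0],[0,0,0]]' --hand '[0,0]'

```text
time_s: 8.05
ee_pos: [0.5268, -0.1492, 0.1156]
eef_rot: [-0.274, 2.816, 0.041]
wrist_force: [0.4, -0.2, -1.7]
gripper_width: 0.0094
grasp_force: 60.2
```

Emit:
send_rows --dp '[[0.0003,0,0.0009],[0,0,0]]' --turn '[[0,0,0],[0,0,0]]' --hand '[0,0]'

```text
time_s: 8.3
ee_pos: [0.5268, -0.1492, 0.1149]
eef_rot: [-0.274, 2.816, 0.041]
wrist_force: [-0.4, -0.2, -0.6]
gripper_width: 0.0091
grasp_force: 60.2
```

Emit:
send_rows --dp '[[0.0022,0,-0.0014],[0.0024,0,-0.0008],[0.0024,0,-0.0008],[0.0024,0,-0.0008],[0,0,0]]' --turn '[[0,0,0],[0,0,0],[0,0,0],[0,0,0],[0,0,0]]' --hand '[0,0,0,0,0]'

```text
time_s: 8.93
ee_pos: [0.5186, -0.1508, 0.1154]
eef_rot: [-0.274, 2.816, 0.042]
wrist_force: [-1.0, -0.7, -1.4]
gripper_width: 0.0093
grasp_force: 60.2
```

```bash
python3 - <<'E'
from h import *
st()
E
```

```text
t 8.925 toe al,lat,h mm [-69.5   0.6   0.8] tip 17.94 yaw 11.11 roll 0.06 F al,lat,z [-1.1 -0.5 -1.4] T [-0.35  0.48 -0.02] w 0.009266185349746943
```

Emit:
send_rows --dp '[[0.0018,0,-0.0006],[0.0018,0,-0.0006],[0.0018,0,-0.0006],[0,0,0]]' --turn '[[0,0,0],[0,0,0],[0,0,0],[0,0,0]]' --hand '[0,0,0,0]'

```text
time_s: 9.43
ee_pos: [0.5142, -0.1517, 0.1155]
eef_rot: [-0.274, 2.816, 0.042]
wrist_force: [0.6, -0.4, -1.0]
gripper_width: 0.0093
grasp_force: 60.2
```

Emit:
send_rows --dp '[[0.0018,0,-0.0006],[0.0012,0,-0.0004],[0,0,0]]' --turn '[[0,0,0],[0,0,0],[0,0,0]]' --hand '[0,0,0]'

```text
time_s: 9.8
ee_pos: [0.5118, -0.1521, 0.1155]
eef_rot: [-0.274, 2.816, 0.042]
wrist_force: [0.6, -0.6, -0.8]
gripper_width: 0.0089
grasp_force: 60.2
```

```bash
python3 - <<'E'
from h import *
st()
E
```

```text
t 9.8 toe al,lat,h mm [-76.4   0.6   0.9] tip 17.95 yaw 11.12 roll 0.06 F al,lat,z [ 0.5 -0.7 -0.8] T [-0.3   0.35 -0.02] w 0.008902906031868567
```

Emit:
send_rows --dp '[[0.0012,0,-0.0004],[0.0012,0,-0.0004],[0,0,0]]' --turn '[[0,0,0],[0,0,0],[0,0,0]]' --hand '[0,0,0]'

```text
time_s: 10.18
ee_pos: [0.5099, -0.1525, 0.1156]
eef_rot: [-0.274, 2.816, 0.042]
wrist_force: [-0.2, -1.0, -0.6]
gripper_width: 0.0092
grasp_force: 60.1
```

Emit:
send_rows --dp '[[0.0012,0,-0.0004],[0,0,0]]' --turn '[[0,0,0],[0,0,0]]' --hand '[0,0]'

```text
time_s: 10.42
ee_pos: [0.5089, -0.1527, 0.1156]
eef_rot: [-0.274, 2.816, 0.042]
wrist_force: [0.5, -1.3, -1.9]
gripper_width: 0.0091
grasp_force: 60.1
```

Emit:
send_rows --dp '[[0.0012,0,-0.0004],[0,0,0]]' --turn '[[0,0,0],[0,0,0]]' --hand '[0,0]'

```text
time_s: 10.68
ee_pos: [0.5079, -0.1529, 0.1156]
eef_rot: [-0.274, 2.816, 0.042]
wrist_force: [0.4, -1.5, -1.3]
gripper_width: 0.0095
grasp_force: 60.1
```

Emit:
send_rows --dp '[[0.001,-0.0005,-0.0003],[0,0,0]]' --turn '[[0,0,0],[0,0,0]]' --hand '[0,0]'

```text
time_s: 10.92
ee_pos: [0.5069, -0.1532, 0.1154]
eef_rot: [-0.274, 2.816, 0.042]
wrist_force: [0.2, 0.2, -1.2]
gripper_width: 0.0093
grasp_force: 60.2
```

Emit:
send_rows --dp '[[0.001,0,-0.0003],[0,0,0]]' --turn '[[0,0,0],[0,0,0]]' --hand '[0,0]'

```text
time_s: 11.18
ee_pos: [0.5062, -0.1535, 0.1155]
eef_rot: [-0.274, 2.816, 0.042]
wrist_force: [-0.1, 0.5, -0.7]
gripper_width: 0.0097
grasp_force: 60.2
```

```bash
python3 - <<'E'
from h import *
st()
E
```

```text
t 11.175 toe al,lat,h mm [-82.1   0.4   0.9] tip 17.95 yaw 11.12 roll 0.05 F al,lat,z [-0.   0.5 -0.7] T [-0.06  0.44 -0.01] w 0.00968987026336288
```

Emit:
send_rows --dp '[[0.001,0,-0.0003],[0,0,0]]' --turn '[[0,0,0],[0,0,0]]' --hand '[0,0]'

```text
time_s: 11.42
ee_pos: [0.5057, -0.1537, 0.1156]
eef_rot: [-0.274, 2.816, 0.041]
wrist_force: [0.2, 0.8, -1.1]
gripper_width: 0.0092
grasp_force: 60.1
```

Emit:
send_rows --dp '[[0.001,0,-0.0003],[0,0,0]]' --turn '[[0,0,0],[0,0,0]]' --hand '[0,0]'

```text
time_s: 11.68
ee_pos: [0.5053, -0.1539, 0.1158]
eef_rot: [-0.274, 2.815, 0.041]
wrist_force: [2.4, 1.2, -1.8]
gripper_width: 0.0091
grasp_force: 60.0
```

```bash
python3 - <<'E'
from h import *
st()
E
```

```text
t 11.675 toe al,lat,h mm [-83.    0.1   1.1] tip 18.02 yaw 11.13 roll 0.09 F al,lat,z [ 2.6  0.7 -1.8] T [ 0.09 -0.14 -0.03] w 0.009089932605079131
```

The stop is met: along-slot force is 2.6 N, motion has stalled, and the toe is at -83 mm (about -81 expected). Now I swing the heel down about the toe, still gripped, until it nears the clip.

```bash
cat >> h.py <<'E'
def seq(tips,al,h,lat):
    s=manip.observe();p=np.array(s["ee_pos"]);r=Ro.from_rotvec(s["eef_rot"])
    for t in tips:
        # dp in the tool frame before the row's turn
        R=rot(YAW,t);X=pose(al,h,t,lat);print(t,"dp",(r.inv().apply(X-p)/.8).round(4),"turn",((r.inv()*R).as_rotvec()/(np.pi/4)).round(4));p=X;r=R
E
python3 - <<'E'
from h import *
seq([16,14,12,10.5,9.5],-.0828,.0008,.0002)
E
```

```text
16 dp [-0.0033 -0.0001  0.0041] turn [-0.002   0.0449  0.0005]
14 dp [-0.0032 -0.      0.0036] turn [-0.      0.0444  0.    ]
12 dp [-0.0032  0.      0.0036] turn [ 0.      0.0444 -0.    ]
10.5 dp [-0.0024 -0.      0.0027] turn [-0.      0.0333  0.    ]
9.5 dp [-0.0016  0.      0.0018] turn [0.     0.0222 0.    ]
```

Emit:
send_rows --dp '[[-0.004,0,0.0042],[-0.0032,0,0.0036],[-0.0032,0,0.0036],[0,0,0]]' --turn '[[0,0.045,0],[0,0.0444,0],[0,0.0444,0],[0,0,0]]' --hand '[0,0,0,0]'

```text
time_s: 12.18
ee_pos: [0.5154, -0.1515, 0.1089]
eef_rot: [-0.286, 2.92, 0.028]
wrist_force: [0.1, -0.1, -2.3]
gripper_width: 0.0092
grasp_force: 60.1
```

```bash
python3 - <<'E'
from h import *
st();seq([10.5,9.5],-.0830,.0006,.0002)
E
```

```text
t 12.175 toe al,lat,h mm [-82.5   0.4   0.5] tip 11.93 yaw 11.19 roll 0.06 F al,lat,z [ 0.1 -0.1 -2.3] T [-0.04  0.29  0.03] w 0.009151233130077862
10.5 dp [-0.0017 -0.0005  0.0024] turn [-0.0013  0.0317  0.002 ]
9.5 dp [-0.0016 -0.      0.0018] turn [0.     0.0222 0.    ]
```

Emit:
send_rows --dp '[[-0.002,0,0.0025],[-0.0016,0,0.0018],[0,0,0]]' --turn '[[0,0.032,0],[0,0.022,0],[0,0,0]]' --hand '[0,0,0]'

```text
time_s: 12.55
ee_pos: [0.5186, -0.1511, 0.1061]
eef_rot: [-0.289, 2.963, 0.022]
wrist_force: [-0.2, 0.3, -1.9]
gripper_width: 0.0092
grasp_force: 60.2
```

Emit:
send_rows --dp '[[-0.0016,0,0.0018],[0,0,0]]' --turn '[[0,0.022,0],[0,0,0]]' --hand '[0,0]'

```text
time_s: 12.8
ee_pos: [0.5202, -0.1508, 0.105]
eef_rot: [-0.29, 2.98, 0.02]
wrist_force: [-0.1, 0.1, -1.5]
gripper_width: 0.0094
grasp_force: 60.1
```

```bash
python3 - <<'E'
from h import *
st()
E
```

```text
t 12.8 toe al,lat,h mm [-83.    0.3   0.7] tip 8.5 yaw 11.13 roll 0.07 F al,lat,z [-0.   0.1 -1.5] T [-0.03  0.19  0.03] w 0.00940130371318629
```

Emit:
send_rows --dp '[[-0.0016,0,0.0018],[0,0,0]]' --turn '[[0,0.022,0],[0,0,0]]' --hand '[0,0]'

```text
time_s: 13.05
ee_pos: [0.5217, -0.1505, 0.1037]
eef_rot: [-0.292, 2.997, 0.017]
wrist_force: [-0.4, 0.9, -1.0]
gripper_width: 0.0095
grasp_force: 60.2
```

```bash
python3 - <<'E'
from h import *
st()
E
```

```text
t 13.05 toe al,lat,h mm [-83.    0.3   0.6] tip 7.51 yaw 11.13 roll 0.07 F al,lat,z [-0.2  0.9 -1. ] T [-0.09  0.2   0.01] w 0.009541011568278926
```

Emit:
send_rows --dp '[[-0.0016,0,0.0018],[0,0,0]]' --turn '[[0,0.022,0],[0,0,0]]' --hand '[0,0]'

```text
time_s: 13.3
ee_pos: [0.5223, -0.1506, 0.1023]
eef_rot: [-0.293, 3.016, 0.015]
wrist_force: [-2.2, -1.6, 1.0]
gripper_width: 0.0093
grasp_force: 60.6
```

```bash
python3 - <<'E'
from h import *
st()
E
```

```text
t 13.3 toe al,lat,h mm [-84.    0.1   0.6] tip 6.43 yaw 11.11 roll 0.06 F al,lat,z [-2.4 -1.1  1. ] T [-0.13  0.67 -0.01] w 0.009255333320214776
```

Heel is on the clip ramp (F -2.4 N along, torque up). Now I release and back off upward.

Emit:
send_rows --dp '[[0,0,0],[0,0,0],[0,0,0],[0,0,-0.02],[0,0,-0.05]]' --turn '[[0,0,0],[0,0,0],[0,0,0],[0,0,0],[0,0,0]]' --hand '[0.35,0.35,0.35,0.35,0.35]'

```text
time_s: 13.92
ee_pos: [0.5155, -0.1512, 0.1582]
eef_rot: [-0.293, 3.017, 0.016]
wrist_force: [0.1, -0.5, -0.5]
gripper_width: 0.03
grasp_force: 0.0
```

Emit:
send_rows --dp '[[0,0,-0.03],[0,0,0],[0,0,0],[0,0,0]]' --turn '[[0,0,0],[0,0,0],[0,0,0],[0,0,0]]' --hand '[0.35,0,0,0]'

```text
time_s: 14.42
ee_pos: [0.5133, -0.1518, 0.1811]
eef_rot: [-0.293, 3.015, 0.016]
wrist_force: [0.0, -0.3, 0.4]
gripper_width: -0.0002
grasp_force: 0.0
```

```bash
python3 - <<'E'
from h import *
st();s=manip.observe();print(s["ee_pos"])
y=np.radians(YAW);e=np.array([np.cos(y),np.sin(y),0])
plan(O+e*(.055)+[0,0,.145],rot(YAW,0))
f=manip.grab_frame("scene");cv2.imwrite("pics/rel.png",cv2.resize(f["img"][125:225,150:260],(660,600),interpolation=2))
E
```

```text
t 14.425 toe al,lat,h mm [-93.    0.7  79.3] tip 6.44 yaw 11.11 roll 0.03 F al,lat,z [-0.  -0.3  0.4] T [-0.07  0.05  0.03] w -0.00016822700515411543
[ 0.51330163 -0.15175631  0.1810674 ]
turn [-0.0007  0.143   0.0002] then dp [-0.0936 -0.001   0.0226]
```

View pics/rel.png

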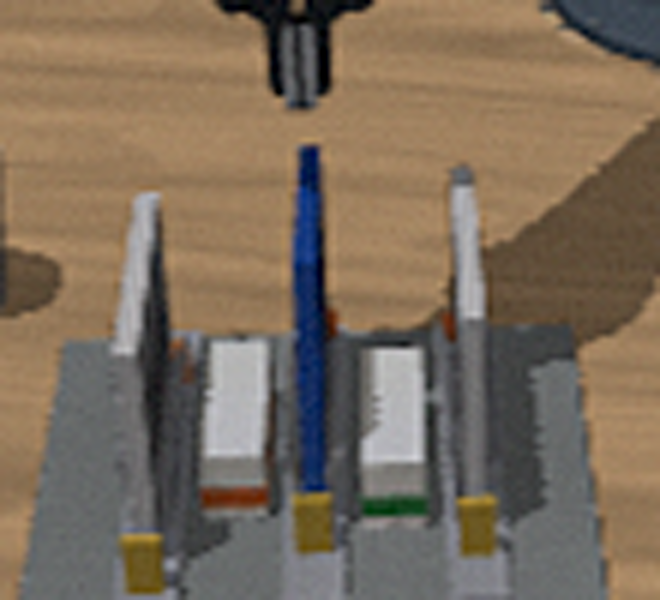

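The panel stands free in the slot, tipped about 6°: top at crop (308,150), heel lug resting on the clip at (313,495), and nothing else has moved. I go over the heel end with shut fingers and press.

Emit:
send_rows --dp '[[0,0,0],[-0.04,-0.0005,0.01],[-0.039,-0.0005,0.006],[0,0,0]]' --turn '[[0,0.143,0],[0,0,0],[0,0,0],[0,0,0]]' --hand '[0,0,0,0]'

```text
time_s: 14.98
ee_pos: [0.5775, -0.1393, 0.1678]
eef_rot: [-0.308, 3.126, -0.001]
wrist_force: [-0.1, 0.5, 0.4]
gripper_width: 0.0
grasp_force: 0.0
```

```bash
python3 - <<'E'
from h import *
st();s=manip.observe();print(s["ee_pos"])
y=np.radians(YAW);e=np.array([np.cos(y),np.sin(y),0]);print("al",(s["ee_pos"]-O)@e)
plan(O+e*(.044)+[0,0,.128],rot(YAW,0))
E
```

```text
t 14.975 toe al,lat,h mm [-36.5   0.4  74.7] tip 0.02 yaw 11.24 roll 0.04 F al,lat,z [0.  0.5 0.4] T [0.01 0.05 0.04] w 3.338293601603178e-05
[ 0.57746524 -0.13932072  0.16775752]
al 0.04543912919466915
turn [-0.0009  0.0004  0.0031] then dp [ 0.0018 -0.0008  0.0272]
```

Emit:
send_rows --dp '[[0,0,0.013],[0,0,0.011],[0,0,0.0025],[0,0,0.0025],[0,0,0]]' --turn '[[0,0,0],[0,0,0],[0,0,0],[0,0,0],[0,0,0]]' --hand '[0,0,0,0,0]'

```text
time_s: 15.6
ee_pos: [0.5761, -0.1407, 0.1463]
eef_rot: [-0.303, 3.125, -0.002]
wrist_force: [0.7, 0.2, -0.6]
gripper_width: 0.0001
grasp_force: 0.0
```

Emit:
send_rows --dp '[[0,0,0.0025],[0,0,0.0025],[0,0,0]]' --turn '[[0,0,0],[0,0,0],[0,0,0]]' --hand '[0,0,0]'

```text
time_s: 15.98
ee_pos: [0.577, -0.1407, 0.1428]
eef_rot: [-0.304, 3.123, -0.002]
wrist_force: [0.2, 0.4, 2.8]
gripper_width: -0.0002
grasp_force: 1.7
```

Emit:
send_rows --dp '[[0,0,0.0025],[0,0,0.0025],[0,0,0]]' --turn '[[0,0,0],[0,0,0],[0,0,0]]' --hand '[0,0,0]'

```text
time_s: 16.35
ee_pos: [0.5764, -0.1405, 0.1383]
eef_rot: [-0.304, 3.124, -0.002]
wrist_force: [-0.7, 0.9, 0.1]
gripper_width: 0.0004
grasp_force: 0.0
```

Emit:
send_rows --dp '[[0,0,0.0025],[0,0,0.0025],[0,0,0]]' --turn '[[0,0,0],[0,0,0],[0,0,0]]' --hand '[0,0,0]'

```text
time_s: 16.73
ee_pos: [0.5762, -0.1406, 0.134]
eef_rot: [-0.304, 3.125, -0.002]
wrist_force: [2.8, -0.4, 2.1]
gripper_width: -0.0001
grasp_force: 1.3
```

```bash
python3 - <<'E'
from h import *
st()
f=manip.grab_frame("scene");cv2.imwrite("pics/press.png",cv2.resize(f["img"][125:225,150:260],(660,600),interpolation=2))
E
```

```text
t 16.725 toe al,lat,h mm [-37.9  -0.5  40.8] tip 0.09 yaw 11.1 roll 0.07 F al,lat,z [ 2.7 -0.9  2.1] T [ 0.11 -0.42  0.02] w -0.00010327284096875196
```

View pics/press.png

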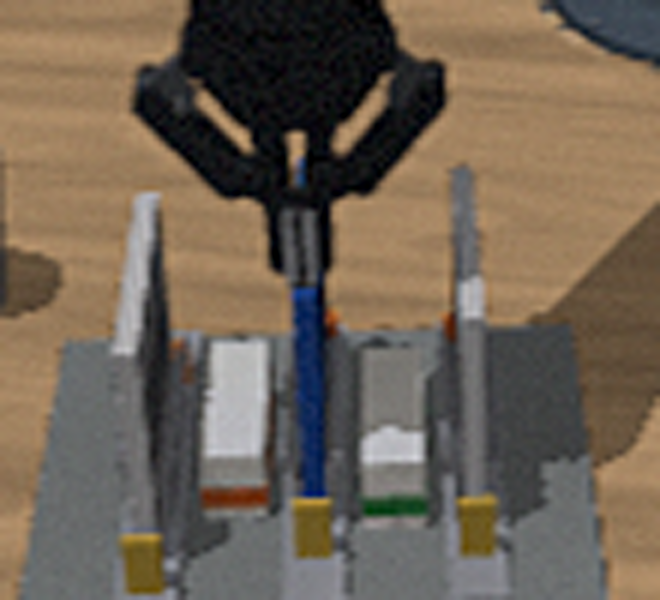

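The fingertips sit on the panel's heel end at crop (305,285), and the clip at (313,525) is starting to yield. I keep pressing in small steps.

Emit:
send_rows --dp '[[0,0,0.0025],[0,0,0.0025],[0,0,0]]' --turn '[[0,0,0],[0,0,0],[0,0,0]]' --hand '[0,0,0]'

```text
time_s: 17.15
ee_pos: [0.5743, -0.1407, 0.1288]
eef_rot: [0.303, -3.125, 0.0]
wrist_force: [0.2, 0.4, -0.1]
gripper_width: -0.0001
grasp_force: 0.0
```

Emit:
send_rows --dp '[[0,0,0.0015],[0,0,0.0015],[0,0,0]]' --turn '[[0,0,0],[0,0,0],[0,0,0]]' --hand '[0,0,0]'

```text
time_s: 17.52
ee_pos: [0.5757, -0.1412, 0.1282]
eef_rot: [-0.303, 3.126, -0.002]
wrist_force: [-2.2, -0.9, 4.4]
gripper_width: -0.0004
grasp_force: 2.5
```

Emit:
send_rows --dp '[[0,0,0.0015],[0,0,0]]' --turn '[[0,0,0],[0,0,0]]' --hand '[0,0]'

```text
time_s: 17.77
ee_pos: [0.5762, -0.1417, 0.1282]
eef_rot: [-0.302, 3.125, -0.003]
wrist_force: [-3.5, -0.8, 11.1]
gripper_width: 0.0006
grasp_force: 5.5
```

Emit:
send_rows --dp '[[0,0,0.0015],[0,0,0]]' --turn '[[0,0,0],[0,0,0]]' --hand '[0,0]'

```text
time_s: 18.02
ee_pos: [0.5767, -0.1423, 0.1282]
eef_rot: [-0.302, 3.123, -0.004]
wrist_force: [-5.2, -0.5, 17.5]
gripper_width: 0.0001
grasp_force: 8.4
```

Emit:
send_rows --dp '[[0,0,-0.005],[0,0,-0.03],[0,0,-0.06],[0,0,-0.06],[0.04,0,-0.04]]' --turn '[[0,0,0],[0,0,0],[0,0,0],[0,0,0],[0,0,0]]' --hand '[0,0,0,0,0]'

```text
time_s: 18.65
ee_pos: [0.5461, -0.1458, 0.283]
eef_rot: [-0.307, 3.122, -0.003]
wrist_force: [0.4, -0.1, -0.1]
gripper_width: -0.0002
grasp_force: 0.0
```

Emit:
send_rows --dp '[[0.06,0,-0.04],[0.06,0,0],[0,0,0],[0,0,0]]' --turn '[[0,0,0],[0,0,0],[0,0,0],[0,0,0]]' --hand '[0,0,0,0]'

```text
time_s: 19.15
ee_pos: [0.4506, -0.1647, 0.313]
eef_rot: [-0.305, 3.124, -0.001]
wrist_force: [0.7, 0.5, -0.3]
gripper_width: 0.0004
grasp_force: 0.0
```

```bash
python3 - <<'E'
from h import *
s=manip.observe();print(s["time_s"],s["ee_pos"],s["wrist_force"])
f=manip.grab_frame("scene");g=manip.grab_frame("top")
c=np.zeros((400,800,3),np.uint8);c[:,:400]=cv2.resize(f["img"][125:225,150:250],(400,400),interpolation=2);c[:,400:]=cv2.resize(g["img"][130:240,254:364],(400,400),interpolation=2)
cv2.imwrite("pics/fin.png",c)
y=np.radians(YAW);e=np.array([np.cos(y),np.sin(y),0])
h=cv2.cvtColor(f["img"],cv2.COLOR_BGR2HSV);bl=((h[...,0]>105)&(h[...,0]<130)&(h[...,1]>120)&(h[...,2]>50)).astype(np.uint8);bl[:,:185]=0;bl[:,220:]=0;bl[:130]=0;bl[225:]=0
ys,xs=np.where(bl);print("blue rows",ys.min(),ys.max(),xs.min(),xs.max())
for nm,a,z in(("toe top",-.066,.11),("heel top",.062,.11),("lug top",.073,.01),("clip top",.076,.028)):
    print(nm,np.round(proj(f,O+e*a+[0,0,z]),1),np.round(proj(g,O+e*a+[0,0,z]),1))
E
```

```text
19.15 [ 0.4506353  -0.16469989  0.31296091] [ 0.72579631  0.469707   -0.34418098]
blue rows 153 206 198 203
toe top [200.8 151.5] [320.6 205.7]
heel top [200.1 177. ] [309.6 158.1]
lug top [202.1 211.7] [304.3 162.4]
clip top [201.7 206.8] [304.8 160. ]
```

View pics/fin.png

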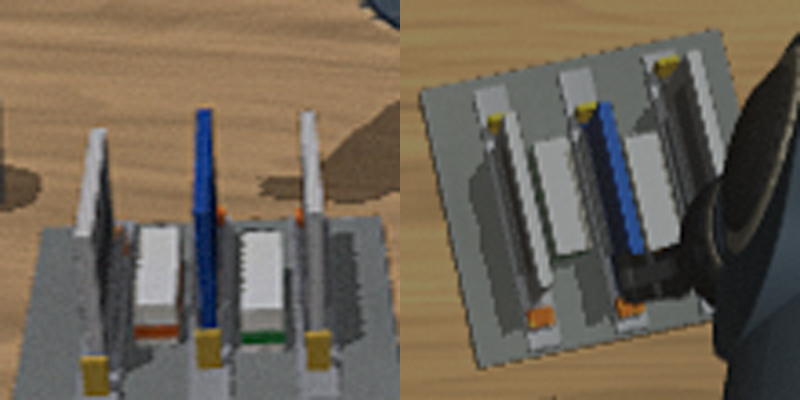

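The final view shows the panel level in the middle slot. Its heel-top corner is at top-view pixel (309.8,158.3), against (309.6,158.1) predicted for fully home. The clip is back at rest over the lug (crop (208,348)), the gripper is clear and the cartons haven't moved.

```bash
python3 -c "
from plant import manip
print(manip.close_job())"
```

```text
the job is handed in; nothing more can be done
None
```

The blue panel is in the middle slot, toe under the bridge against the stop and heel under the sprung-back clip. It sits level and released, and the job was handed in at about 19 s, with no verdict returned.

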